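# Run the filler plug into the steam generator

## Task

Close the steam generator in the pressing room: lift the red-winged filler plug out of its blue rest ring, set it in the steel filler neck, find the thread start and screw it clockwise until it is fully home with its flange down on the neck. Never force or cross-thread it, let go of it when it is home, and leave the other things on the table where they are.

Things in the scene. Friction and masses are not known exactly. Their poses are not given: they have to be found in the camera images.
- plug: Loose filler plug, 0.1 to 0.16 kg. Origin on its axis at the underside of its black flange, z up along the axis. Flange 60 mm across, 6 mm thick (z 0 to 6 mm), red wing grip above it. Below the flange a brass shank 30 mm across reaches 40 mm down, tapered to 20 mm over its last 6 mm. Its thread is harmed by 60 N in all on the plug (three pins 20 N each, about 1 N m of turning).
- wing (a point): On the plug's axis 30 mm above the plug's origin: the place to grip its red upright wing, 46 mm long along the plug's x, 12 mm wide along its y, from 6 to 40 mm above the origin.
- pins (a point): On the plug's axis 18 mm below its origin, level with the centres of three steel pins of 6 mm diameter, 120 degrees apart, that stick out of the shank to a radius of 22 mm: the plug's thread.
- rest: Blue ring standing on the table, fixed, 72 mm across, 44 mm high, bore 50 mm. Origin: centre of its underside. The plug starts with its flange resting on the ring and its shank hanging in the bore.
- boiler: White steam generator, fixed to the table, 240 mm (its x) by 220 mm (its y), top at 75 mm, with the steel filler neck standing on it. Origin: centre of its underside. Two brass fittings on its top at the far side from the robot reach 115 mm at most.
- neck (a point): Centre of the rim of the upright steel filler neck, 130 mm above the table; the neck is 62 mm across, its mouth 49 mm. Fully home, the plug's flange is 0.5 mm or less above this rim.
- thread (a point): 7 mm below the rim, top of a right-hand three-start brass thread, bore 34 mm. Three slots 34 degrees wide, 120 apart, unmarked, let the pins in. Elsewhere pins rest on the ridges, flange 10 to 14 mm above the rim; anticlockwise from above they climb 0.053 mm per degree, then drop 10 mm into the slots, where a wall stops them; clockwise they jam against a wall within 70 degrees.
- home_stop (a point): 18 mm below the rim: pin height at the end of the thread. From the bottom of a slot (flange 3 to 4.5 mm above the rim) 65 to 86 degrees clockwise from above draw the plug down 0.053 mm per degree, with 1.5 mm axial play, to a firm stop: fully home. Stopped short it stays higher.
- spring_plate (a point): 24 mm below the rim: a spring plate that pushes up on the shank's end, 3 N from where it meets it (flange 16 mm above the rim) to 5 N at home. Unless pressed down (5 to 15 N in all) while backed off and while started clockwise, the pins stay above or rise out of the slots. Once under the ridges the plug stays by itself.
- iron: Bystander: flat iron with wooden handle, 190 mm long, 110 mm high. Origin: centre of its underside.
- wrench: Bystander: wrench lying on the table. Origin: under its middle.
- sprayer: Bystander: green bottle, 66 mm across, 190 mm high. Origin: centre of its underside.
- jar: Bystander: jar, 64 mm across, 80 mm high. Origin: centre of its underside.
- cone: Bystander: yellow thread cone, 66 mm across its foot, 108 mm high. Origin: centre of its underside.
- can: Bystander: can, 66 mm across, 100 mm high. Origin: centre of its underside.
- brush: Bystander: brush lying on the table. Origin: under its middle.
There are look-alikes about, which are no part of the job. What is shaped like the plug but green is not meant.

How it is judged:
By the outcome, as a careful person would: the job done as asked, in the order asked, and still so for the second after the job is handed in, with the robot touching nothing.
It also fails if it takes over 72 s, if anything falls off the work surface, if the arm or the gripper's body presses on something with over 40 N, if the wrist force passes 120 N, or if a joint passes its speed limit or range.

## Robot

A 6-joint arm with a two-finger parallel gripper is mounted at the origin on the work surface. World frame = base frame: x ahead of the robot, y to its left, z up, the work surface at z = 0. Lengths are in m, angles in rad, forces in N, time in s.
With the tool pointing down it reaches from about 0.3 to 0.875 m from the base axis. Payload 6.4 kg.
Tool frame: the origin (TCP) lies midway between the tips of the shut fingers; the grasp point (between the pads) lies 19 mm behind it; z points along the fingers, y is the line along which they close (so a half turn about z gives the same grasp; the last joint's range is limited). The gripper opens to 85 mm and grips with 20 to 120 N. Pads are 22 mm wide; open, the fingers measure 114 mm over their backs; the gripper's body (76 mm by 85 mm) begins 54 mm behind the grasp point. The pads swing forward as they close: fully open they stand 13 mm farther back than shut.
Start: joints at [-1.535, 0.181, 1.607, -0, 1.354, -0.206], TCP at [0.138, -0.558, 0.231] pointing down, gripper open.
Joint ranges: [-2.99, 2.99], [-0.89, 2.07], [0.3, 2.58], [-1.14, 4.28], [0, 2.63], [-3.12, 3.12]. Speed limits (rad/s): [2.57, 2.57, 3.01, 3.14, 3.14, 3.14].

## Interface

Orientations are given as a unit quaternion [w, x, y, z].
In Python, from bench import sensors, vision, ctrl gives the robot as it stands.
- The arm moves only by the tool carry_out, never from a script. Its argument "deltas" is text: rows parted by semicolons, each of 7 numbers parted by spaces: the shift along the tool's x, y, z in mm, then the turn, a rotation vector about the tool's x, y, z in rad, then the closure, from 0 (fully open) to 1 (shut). In form: tx ty tz ax ay az claw; .... A call has 1 to 12 rows; each row is the pose to reach, as a shift and turn from the pose commanded when the call began, along the tool's axes at that moment; what a row does not reach only later rows make up. A row lasts 1/8 s, in which the tool goes at most 62.5 mm and 10.7 degrees, less where a joint would pass 70% of its speed; a pose out of reach is approached as far as the arm can. A call with a gripper value outside its range is refused whole. The fingers move at their own pace and stop on an object; the grip force is fixed at half the most. Time passes only in rows, so rows that repeat a pose let the fingers close. It gives the time, the measured TCP pose, the force, the opening and the grip force at its end, in the units of the state.
- sensors.get_obs(): the state, without advancing time (a new reading comes with each control period).
- vision.camera(name): name is "side" or "top"; returns the picture (480x640x3 uint8, blue, green, red); there is no depth.
- vision.camera_model(name): a dict with "K" (3x3 intrinsics, pixels), "extrinsics" (4x4, takes a point from world to camera coordinates). Camera axes: x right, y down, z forward; pixel columns grow to the right and rows downward; lengths in m; the calibration is good to about 2 mm. A picture is of the moment at which its call begins. camera_model takes no time and is no camera call.
- ctrl.hand_in(): hands the job in; it is judged then, once.
The state is a dict: "time_s": time; "q": joint angles; "dq": joint speeds; "joint_efforts": joint torques, N m; "eef_pos": TCP position; "eef_rot": TCP orientation; "wrist_force": force on the tool from outside, world axes, zero at the start; "torque": the same for the moment, N m; "opening": opening from 0.0 (shut) to 1.0 (fully open); "grasp_force": force on a finger pad.
Only numpy, scipy, OpenCV 4.12 (cv2) and the standard library are available. Lean on these libraries where they do the work, as an engineer would, in place of code of your own. Each camera call takes 0.05 s, during which the arm holds its last target. There are 200 camera calls.

## Working session

There is one attempt and no reset: what is moved stays moved. The work goes in short steps, Python scripts to look and compute and a tool call to move; the robot and the scene stay as the last step left them, time stands still between calls to the robot, and variables do not carry over. Pictures are saved under pics/ and viewed, at most 10 in all, crops included, and the job is handed in when it is done.

Besides the shell and the picture viewer there is one more tool, called by a JSON object that holds its "name" and its "arguments". carry_out: Moves the arm, as the interface text tells. Its arguments: {"type":"object","properties":{"deltas":{"type":"string"}},"required":["deltas"]}

```bash
mkdir -p pics; python3 - <<'E'
from bench import sensors, vision
import cv2
for n in("side","top"):
    cv2.imwrite(f"pics/{n}0.png",vision.camera(n)); m=vision.camera_model(n); print(n,m["K"],m["extrinsics"])
o=sensors.get_obs(); print(o)
E
```

```text
side [[583.59772964   0.         318.93877946]
 [  0.         583.59772964 240.85410284]
 [  0.           0.           1.        ]] [[-0.96069481 -0.27754308  0.00594297  0.52884344]
 [-0.1890087   0.63826016 -0.74625712  0.17264346]
 [ 0.20332533 -0.71804861 -0.66563128  1.27213743]
 [ 0.          0.          0.          1.        ]]
top [[438.49163487   0.         316.76695901]
 [  0.         438.49163487 235.38140807]
 [  0.           0.           1.        ]] [[-0.01584858 -0.99977317  0.01422774 -0.01473235]
 [-0.99010245  0.01370756 -0.1396755   0.55749979]
 [ 0.13944879 -0.01630058 -0.99009511  1.10686928]
 [ 0.          0.          0.          1.        ]]
{'time_s': 0.1, 'q': array([-1.53528553e+00,  1.81472479e-01,  1.60791402e+00, -1.85177502e-05,
        1.35381576e+00, -2.06269211e-01]), 'dq': array([-1.08225666e-03, -2.23300657e-03, -3.11984091e-03,  5.15546312e-04,
       -1.89374486e-03, -6.94612831e-05]), 'joint_efforts': array([ 2.75437844e-05, -4.45880198e+01, -3.52241743e+01, -2.43096119e-04,
        4.07664731e-03, -9.51842679e-06]), 'eef_pos': array([ 0.13768308, -0.55775166,  0.23046812]), 'eef_rot': array([-8.02644824e-04,  9.92701136e-01,  1.20597710e-01,  5.96229673e-05]), 'wrist_force': array([0.35364258, 0.49450844, 0.46374053]), 'torque': array([-0.02247156,  0.00608518, -0.00772307]), 'grasp_force': 0.0, 'opening': 1.0006589219061288}
```

View pics/side0.png

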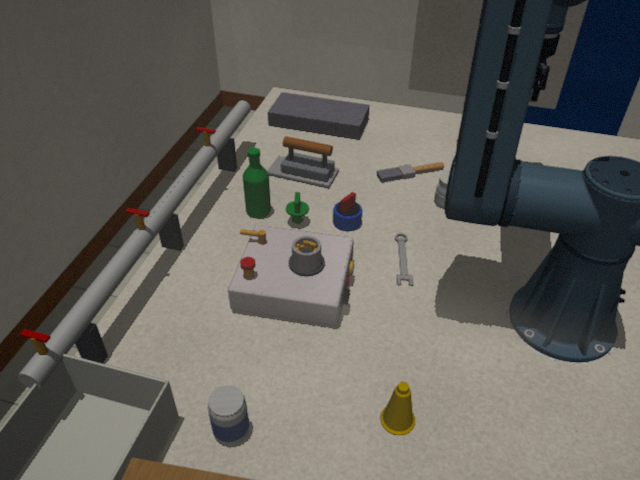

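View pics/top0.png

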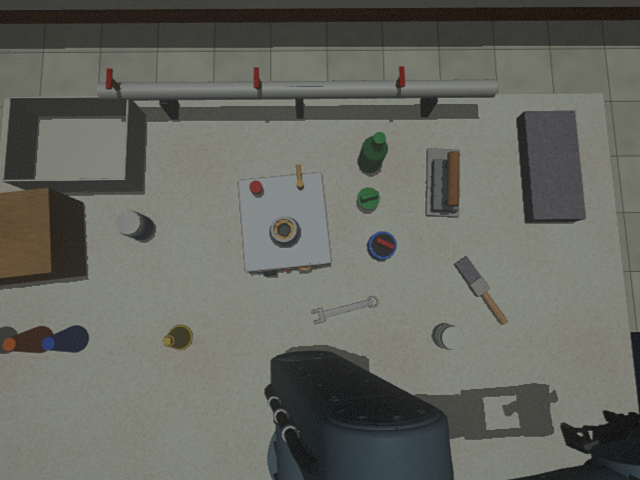

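The side view shows the red plug in its blue ring at about (347,207) and the neck at (306,248). The top view shows them at (383,244) and (285,231), with the green look-alike at (369,198). I'll enlarge both areas.

```bash
python3 - <<'E'
import cv2,numpy as np
s=cv2.imread("pics/side0.png");t=cv2.imread("pics/top0.png")
f=lambda im,x,y:cv2.resize(im[y:y+50,x:x+66],None,fx=6,fy=6,interpolation=cv2.INTER_CUBIC)
a=np.vstack([np.hstack([f(s,315,185),f(s,275,230)]),np.hstack([f(t,350,220),f(t,252,206)])])
cv2.imwrite("pics/crop0.png",a)
E
```

```text
(no output)
```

View pics/crop0.png

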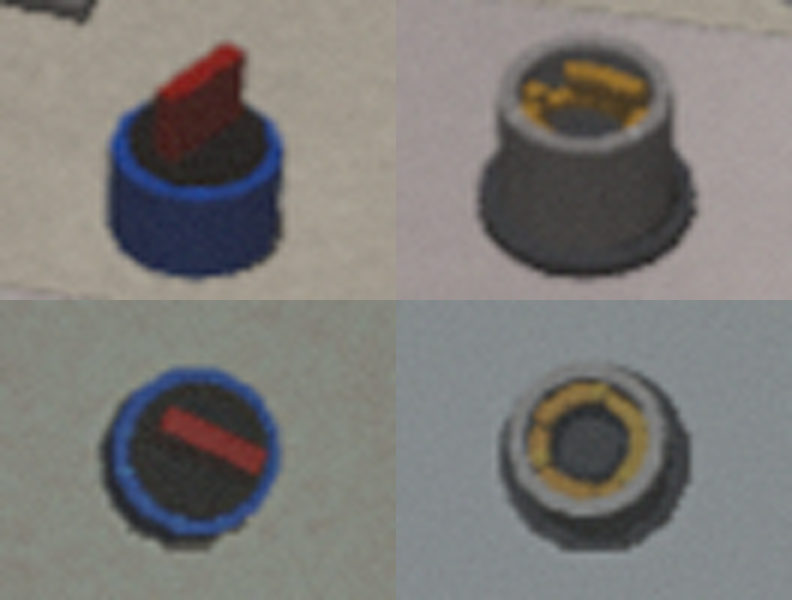

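```bash
cat > h.py <<'E'
from bench import sensors, vision
import numpy as np, cv2
from scipy.spatial.transform import Rotation as R
M={n:vision.camera_model(n) for n in("side","top")}
P={n:np.array(m["K"])@np.array(m["extrinsics"])[:3] for n,m in M.items()}
def tri(s,t):
    X=cv2.triangulatePoints(P["side"],P["top"],np.array(s,float).reshape(2,1),np.array(t,float).reshape(2,1)).ravel(); X=X[:3]/X[3]
    r=[np.round((P[n]@np.r_[X,1])[:2]/(P[n]@np.r_[X,1])[2]-p,1) for n,p in(("side",s),("top",t))]
    return X,r
def atz(n,p,z):
    A=P[n]; H=A[:,[0,1,3]].copy(); H[:,2]+=A[:,2]*z
    v=np.linalg.solve(H,np.r_[p,1]); return v[:2]/v[2]
def state():
    o=sensors.get_obs(); r=R.from_quat(np.array(o["eef_rot"])[[1,2,3,0]]); return o,np.array(o["eef_pos"]),r
E
python3 - <<'E'
from h import *
np.set_printoptions(precision=4,suppress=True)
print("neck",tri((306.1,245.2),(283.75,228.9)))
print("wingtop",tri((348.25,196.25),(385.6,243.1)))
print("ringtop",tri((347.25,208.9),(382.25,244.75)))
g=lambda x,y:(350+x/6-.42,220+(y-300)/6-.42)
a,b=atz("top",g(167,417),.084),atz("top",g(265,465),.084); print(a,b,np.linalg.norm(b-a),np.degrees(np.arctan2(*(b-a)[::-1])))
h=lambda x,y:(315+x/6-.42,185+y/6-.42)
a,b=atz("side",h(166,88),.084),atz("side",h(235,47),.084); print(a,b,np.linalg.norm(b-a),np.degrees(np.arctan2(*(b-a)[::-1])))
for n,p in(("side",(306.1,245.2)),("top",(283.75,228.9))): print(n,atz(n,p,.130))
for n,p in(("side",(347.25,208.9)),("top",(382.25,244.75))): print(n,atz(n,p,.044))
o,p,r=state();print(r.as_matrix())
E
```

```text
neck (array([0.5628, 0.0581, 0.1258]), [array([0.2, 0. ]), array([-0.1, -0.4])])
wingtop (array([ 0.5302, -0.1953,  0.0801]), [array([0.2, 0. ]), array([-0.1, -0.3])])
ringtop (array([ 0.5308, -0.1932,  0.041 ]), [array([0.2, 0. ]), array([-0. , -0.3])])
[ 0.5394 -0.1745] [ 0.5186 -0.2148] 0.04537361227120048 -117.28470970211701
[ 0.541  -0.1742] [ 0.5202 -0.2097] 0.04120470243391199 -120.34652096547623
side [0.5619 0.0626]
top [0.5613 0.0577]
side [ 0.5304 -0.1895]
top [ 0.5296 -0.1928]
[[ 0.9709  0.2394 -0.0001]
 [ 0.2394 -0.9709  0.0016]
 [ 0.0003 -0.0016 -1.    ]]
```

{"name": "carry_out", "arguments": {"deltas": "47 -26 0 0 0 -0.08 0; 94 -52 0 0 0 -0.17 0; 141 -78 0 0 0 -0.25 0; 188 -104 0 0 0 -0.34 0; 234 -131 0 0 0 -0.42 0; 281 -157 0 0 0 -0.51 0; 328 -183 0 0 0 -0.59 0; 375 -209 0 0 0 -0.68 0; 422 -235 0 0 0 -0.76 0; 468 -261 0 0 0 -0.84 0; 468 -261 60 0 0 -0.84 0; 468 -261 80 0 0 -0.84 0"}}

```text
time_s: 1.6
eef_pos: [0.5278, -0.1904, 0.1472]
eef_rot: [-0.003, 0.857, 0.516, -0.001]
wrist_force: [-0.8, 0.6, 0.4]
opening: 1.003
grasp_force: 0.0
```

```bash
python3 - <<'E'
from h import *
np.set_printoptions(precision=4,suppress=True)
s=vision.camera("side");t=vision.camera("top")
f=lambda im,x,y:cv2.resize(im[y:y+120,x:x+100],None,fx=4,fy=4,interpolation=cv2.INTER_CUBIC)
cv2.imwrite("pics/c1.png",np.hstack([f(s,297,125),f(t,330,180)]))
o,p,r=state();print(p,r.as_matrix(),o["q"])
for n in P:
  v=P[n]@np.r_[p,1];print(n,v[:2]/v[2])
E
```

```text
[ 0.5275 -0.1911  0.1477] [[ 0.4692  0.883  -0.006 ]
 [ 0.8831 -0.4692  0.0037]
 [ 0.0005 -0.007  -1.    ]] [-0.5592  0.2439  1.711  -0.      1.1938 -0.0707]
side [350.2141 175.3151]
top [388.6747 240.4433]
```

View pics/c1.png

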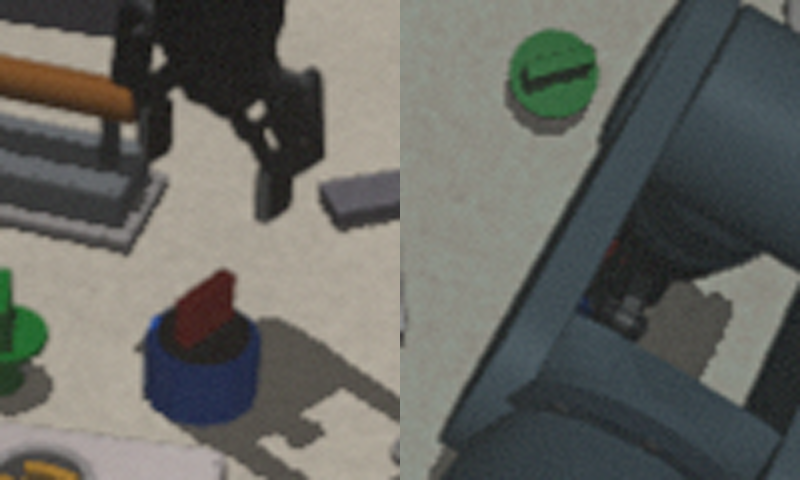

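The side view shows the fingers straddling the wing, with the wing top at about (348,201) and the tip midpoint at about (350,171). That agrees with the projected TCP. I'll descend and grip.

{"name": "carry_out", "arguments": {"deltas": "0.5 2.5 30 0 0 0 0; 0.5 2.5 60 0 0 0 0; 0.5 2.5 80 0 0 0 0; 0.5 2.5 91 0 0 0 0; 0.5 2.5 91 0 0 0 0; 0.5 2.5 91 0 0 0 0.6; 0.5 2.5 91 0 0 0 1; 0.5 2.5 91 0 0 0 1; 0.5 2.5 91 0 0 0 1; 0.5 2.5 91 0 0 0 1; 0.5 2.5 91 0 0 0 1; 0.5 2.5 91 0 0 0 1"}}

```text
time_s: 3.2
eef_pos: [0.5321, -0.1935, 0.0607]
eef_rot: [0.0, 0.857, 0.515, 0.0]
wrist_force: [-2.0, 1.6, 6.7]
opening: 0.126
grasp_force: 59.5
```

```bash
python3 - <<'E'
from h import *
np.set_printoptions(precision=4,suppress=True)
o,p,r=state();print(p,r.as_matrix(),o["wrist_force"],o["torque"],o["opening"],o["grasp_force"])
E
```

```text
[ 0.5321 -0.1935  0.0607] [[ 0.4697  0.8828  0.0001]
 [ 0.8828 -0.4697  0.    ]
 [ 0.0001  0.0001 -1.    ]] [-1.975   1.5714  6.7165] [ 0.2365  0.281  -0.0112] 0.12621623067981458 59.517860412597656
```

{"name": "carry_out", "arguments": {"deltas": "0 0 -30 0 0 0 1; 0 0 -80 0 0 0 1; 0 0 -125 0 0 0 1; 0 0 -155 0 0 0 1; 40 -15 -155 0 0 0 1; 80 -31 -155 0 0 0 1; 120 -47 -155 0 0 0 1; 160 -62 -155 0 0 0 1; 200 -78 -155 0 0 0 1; 230 -90 -155 0 0 0 1; 237.5 -93 -155 0 0 0 1; 237.5 -93 -155 0 0 0 1"}}

```text
time_s: 4.7
eef_pos: [0.5613, 0.0598, 0.2148]
eef_rot: [-0.0, 0.857, 0.515, -0.0]
wrist_force: [1.2, 0.1, -1.1]
opening: 0.122
grasp_force: 58.7
```

```bash
python3 - <<'E'
from h import *
np.set_printoptions(precision=4,suppress=True)
s=vision.camera("side");t=vision.camera("top")
f=lambda im,x,y:cv2.resize(im[y:y+120,x:x+100],None,fx=4,fy=4,interpolation=cv2.INTER_CUBIC)
cv2.imwrite("pics/c2.png",np.hstack([f(s,256,160),f(t,235,165)]))
o,p,r=state();print(p,r.as_matrix(),o["wrist_force"],o["torque"],o["opening"],o["grasp_force"],o["q"])
for n in P:
  for dz in(-.0167,-.0567):
    v=P[n]@np.r_[p[:2],p[2]+dz,1];print(n,v[:2]/v[2])
E
```

```text
[0.5614 0.0588 0.215 ] [[ 0.4704  0.8825 -0.0003]
 [ 0.8825 -0.4704 -0.0004]
 [-0.0005 -0.0001 -1.    ]] [ 0.2967  0.1056 -0.7714] [-0.0149  0.001   0.0491] 0.12605589598360867 58.74197602272034 [-0.1055  0.1727  1.6502 -0.0005  1.319   0.3843]
side [306.5724 219.7017]
side [306.7262 234.2205]
top [281.4199 224.1587]
top [282.5395 226.9758]
```

View pics/c2.png

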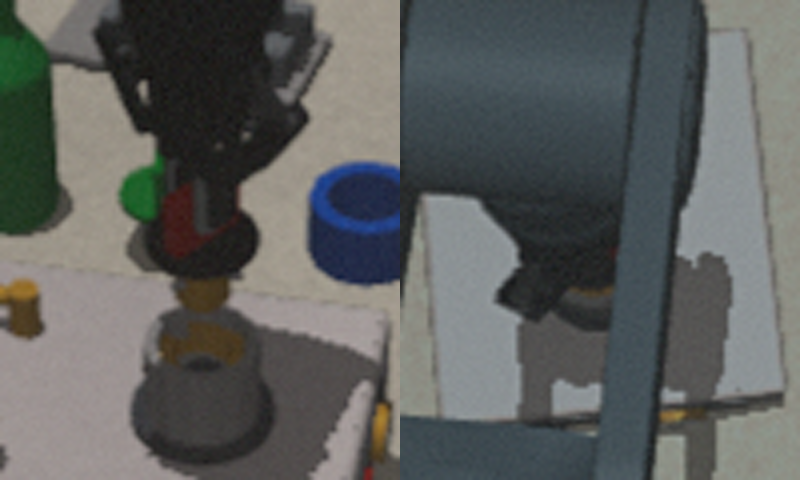

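The plug is held upright and the ring is empty. In the side view the shank centre (crop x≈204) lines up with the neck centre (≈203.5). I'll descend to just above the thread and read the force.

{"name": "carry_out", "arguments": {"deltas": "0 0 15 0 0 0 1; 0 0 25 0 0 0 1; 0 0 32 0 0 0 1; 0 0 38 0 0 0 1; 0 0 44 0 0 0 1; 0 0 44 0 0 0 1"}}

```text
time_s: 5.55
eef_pos: [0.5612, 0.0599, 0.1708]
eef_rot: [-0.0, 0.857, 0.515, -0.0]
wrist_force: [0.3, 0.3, -1.0]
opening: 0.133
grasp_force: 58.7
```

```bash
cat > s.py <<'E'
from h import *
np.set_printoptions(precision=4,suppress=True)
o,p,r=state();m=r.as_matrix();print(o["time_s"],p,"ang",np.degrees(np.arctan2(m[1,0],m[0,0])),"z",m[:,2],"F",o["wrist_force"],"T",o["torque"],o["opening"],"q6",o["q"][5])
E
python3 s.py
```

```text
5.55 [0.5612 0.0599 0.1708] ang 61.98653010447844 z [-0.0009  0.0001 -1.    ] F [ 0.305   0.3049 -1.0193] T [0.0048 0.018  0.0242] 0.13259208766725955 q6 0.38495207766076345
```

{"name": "carry_out", "arguments": {"deltas": "0 0 3 0 0 0 1; 0 0 6 0 0 0 1; 0 0 8 0 0 0 1; 0 0 9.5 0 0 0 1; 0 0 9.5 0 0 0 1"}}

```text
time_s: 6.18
eef_pos: [0.5615, 0.0598, 0.1621]
eef_rot: [0.0, 0.857, 0.515, 0.0]
wrist_force: [-1.6, 0.2, 1.3]
opening: 0.126
grasp_force: 59.1
```

```bash
python3 s.py
```

```text
6.175 [0.5615 0.0598 0.1621] ang 61.98643647201944 z [ 0.  0. -1.] F [-1.6413  0.1732  1.3159] T [0.0424 0.3192 0.0304] 0.12598675900678655 q6 0.38492980495772483
```

{"name": "carry_out", "arguments": {"deltas": "-0.2 -0.4 1.5 0 0 0 1; -0.2 -0.4 3 0 0 0 1; -0.2 -0.4 3 0 0 0 1"}}

```text
time_s: 6.55
eef_pos: [0.5616, 0.0598, 0.1599]
eef_rot: [0.0, 0.857, 0.515, 0.001]
wrist_force: [-3.0, 0.7, 7.7]
opening: 0.127
grasp_force: 60.1
```

```bash
python3 s.py
```

```text
6.55 [0.5616 0.0598 0.1599] ang 61.98635020284997 z [ 0.0013 -0.0001 -1.    ] F [-2.9951  0.6769  7.6603] T [0.0476 0.5566 0.031 ] 0.12672131411474968 q6 0.3848777413347443
```

{"name": "carry_out", "arguments": {"deltas": "-0.5 -0.9 0 0 0 -0.08 1; -0.5 -0.9 0 0 0 -0.16 1; -0.5 -0.9 -0.3 0 0 -0.24 1; -0.5 -0.9 -0.3 0 0 -0.32 1; -0.5 -0.9 -0.6 0 0 -0.40 1; -0.5 -0.9 -0.6 0 0 -0.48 1"}}

```text
time_s: 7.3
eef_pos: [0.5605, 0.0597, 0.1597]
eef_rot: [0.001, 0.709, 0.705, 0.0]
wrist_force: [0.1, 0.5, 2.8]
opening: 0.13
grasp_force: 59.2
```

```bash
python3 s.py
```

```text
7.3 [0.5605 0.0597 0.1597] ang 89.63119216051737 z [ 0.0013 -0.0002 -1.    ] F [0.0502 0.5211 2.7658] T [-0.0286 -0.0105  0.0088] 0.1301014220587847 q6 -0.09795315282801571
```

{"name": "carry_out", "arguments": {"deltas": "0 0 1 0 0 0 1; 0 0 2 0 0 0 1; 0 0 2 0 0 0 1"}}

```text
time_s: 7.68
eef_pos: [0.5605, 0.0598, 0.1578]
eef_rot: [0.0, 0.711, 0.704, 0.0]
wrist_force: [0.2, 0.3, 3.9]
opening: 0.128
grasp_force: 59.5
```

```bash
python3 s.py
```

```text
7.675 [0.5605 0.0598 0.1578] ang 89.43118653496953 z [ 0.0012 -0.0001 -1.    ] F [0.195  0.2803 3.9152] T [-0.0381 -0.1428 -0.0587] 0.12821139103966903 q6 -0.09441857733254676
```

{"name": "carry_out", "arguments": {"deltas": "0 0 1 0 0 0 1; 0 0 2 0 0 0 1; 0 0 3 0 0 0 1; 0 0 3 0 0 0 1"}}

```text
time_s: 8.18
eef_pos: [0.5607, 0.0599, 0.1549]
eef_rot: [0.001, 0.711, 0.704, 0.001]
wrist_force: [2.7, 1.3, 5.1]
opening: 0.124
grasp_force: 59.6
```

```bash
python3 s.py
```

```text
8.175 [0.5607 0.0599 0.1549] ang 89.44746150884465 z [ 0.0018  0.0002 -1.    ] F [2.6559 1.2941 5.0928] T [ 0.1211 -0.3858 -0.081 ] 0.12438478300684727 q6 -0.0947635813895727
```

{"name": "carry_out", "arguments": {"deltas": "0.2 0.5 1.5 0 0 0 1; 0.2 0.5 3 0 0 0 1; 0.2 0.5 4.5 0 0 0 1; 0.2 0.5 4.5 0 0 0 1"}}

```text
time_s: 8.68
eef_pos: [0.5609, 0.06, 0.1501]
eef_rot: [0.0, 0.71, 0.704, 0.0]
wrist_force: [1.4, 0.1, 3.9]
opening: 0.124
grasp_force: 59.5
```

```bash
python3 s.py
```

```text
8.675 [0.5609 0.06   0.1501] ang 89.45997096080663 z [ 0.0008  0.0001 -1.    ] F [1.4428 0.1252 3.8838] T [ 0.0894 -0.194  -0.0459] 0.12441025049983505 q6 -0.09451534867841274
```

{"name": "carry_out", "arguments": {"deltas": "0 0 1 0 0 0 1; 0 0 2 0 0 0 1; 0 0 2 0 0 0 1"}}

```text
time_s: 9.05
eef_pos: [0.5611, 0.06, 0.1498]
eef_rot: [0.001, 0.71, 0.704, 0.0]
wrist_force: [-3.1, -0.5, 15.6]
opening: 0.13
grasp_force: 61.3
```

```bash
python3 s.py
```

```text
9.05 [0.5611 0.06   0.1498] ang 89.48015894685145 z [ 0.0014 -0.0001 -1.    ] F [-3.0526 -0.48   15.6169] T [ 0.162   0.7233 -0.1206] 0.1296520372312936 q6 -0.094648696839382
```

{"name": "carry_out", "arguments": {"deltas": "0 0 -0.8 0 0 0 1; 0 0 -0.6 0 0 0.08 1; 0 0 -0.4 0 0 0.16 1; 0 0 -0.2 0 0 0.24 1; 0 0 0 0 0 0.32 1; 0 0 0.2 0 0 0.40 1; 0 0 0.4 0 0 0.40 1"}}

```text
time_s: 9.93
eef_pos: [0.5613, 0.0595, 0.1487]
eef_rot: [0.001, 0.836, 0.548, 0.001]
wrist_force: [0.9, -1.0, 10.9]
opening: 0.131
grasp_force: 60.5
```

```bash
python3 s.py
```

```text
9.925 [0.5613 0.0595 0.1487] ang 66.50035697348903 z [ 0.0019 -0.0009 -1.    ] F [ 0.898  -1.0222 10.8769] T [-0.2853  0.1952 -0.0517] 0.1311832551334535 q6 0.3061905242895807
```

{"name": "carry_out", "arguments": {"deltas": "0 0 0.2 0 0 0.08 1; 0 0 0.5 0 0 0.16 1; 0 0 0.7 0 0 0.24 1; 0 0 0.9 0 0 0.32 1; 0 0 1.2 0 0 0.40 1; 0 0 1.4 0 0 0.48 1; 0 0 1.6 0 0 0.56 1; 0 0 1.6 0 0 0.56 1"}}

```text
time_s: 10.92
eef_pos: [0.5613, 0.0595, 0.1471]
eef_rot: [0.001, 0.955, 0.296, 0.001]
wrist_force: [-0.4, -0.5, 9.5]
opening: 0.123
grasp_force: 60.3
```

```bash
python3 s.py
```

```text
10.925 [0.5613 0.0595 0.1471] ang 34.41643504330043 z [ 0.0017 -0.0009 -1.    ] F [-0.3554 -0.4675  9.469 ] T [-0.231   0.1626 -0.0729] 0.12274796876440251 q6 0.866157389512597
```

{"name": "carry_out", "arguments": {"deltas": "0 0 0.2 0 0 0.06 1; 0 0 0.4 0 0 0.12 1; 0 0 0.5 0 0 0.18 1; 0 0 0.5 0 0 0.18 1"}}

```text
time_s: 11.42
eef_pos: [0.5611, 0.0595, 0.1467]
eef_rot: [0.001, 0.978, 0.209, 0.001]
wrist_force: [-1.3, -2.0, 9.9]
opening: 0.128
grasp_force: 60.5
```

```bash
python3 s.py
```

```text
11.425 [0.5611 0.0595 0.1467] ang 24.122423446621273 z [ 0.0014 -0.0009 -1.    ] F [-1.268  -1.9898  9.9228] T [-0.1698  0.2372 -0.0636] 0.12769137539951766 q6 1.0459300948451917
```

{"name": "carry_out", "arguments": {"deltas": "0 0 0.2 0 0 0.05 1; 0 0 0.3 0 0 0.10 1; 0 0 0.3 0 0 0.10 1"}}

```text
time_s: 11.8
eef_pos: [0.5614, 0.0596, 0.1467]
eef_rot: [0.001, 0.987, 0.16, 0.001]
wrist_force: [-1.4, -1.0, 12.5]
opening: 0.13
grasp_force: 60.7
```

```bash
python3 s.py
```

```text
11.8 [0.5614 0.0596 0.1467] ang 18.40137718626197 z [ 0.0022 -0.0008 -1.    ] F [-1.4201 -0.9961 12.4771] T [-0.1659  0.2786 -0.1513] 0.12951324457612898 q6 1.145787797323451
```

{"name": "carry_out", "arguments": {"deltas": "0 0 -0.3 0 0 0.04 1; 0 0 -0.3 0 0 0.08 1; 0 0 -0.3 0 0 0.08 1"}}

```text
time_s: 12.18
eef_pos: [0.5613, 0.0596, 0.1467]
eef_rot: [0.001, 0.993, 0.12, 0.001]
wrist_force: [-0.7, -1.1, 10.0]
opening: 0.131
grasp_force: 60.4
```

```bash
python3 s.py
```

```text
12.175 [0.5613 0.0596 0.1467] ang 13.819536954207628 z [ 0.0019 -0.0008 -1.    ] F [-0.6747 -1.1073 10.0283] T [-0.1649  0.1227 -0.089 ] 0.13121899888402838 q6 1.2256942579508976
```

{"name": "carry_out", "arguments": {"deltas": "0 0 0 0 0 0.04 1; 0 0 0 0 0 0.08 1; 0 0 0 0 0 0.08 1"}}

```text
time_s: 12.55
eef_pos: [0.5614, 0.0595, 0.1467]
eef_rot: [0.001, 0.997, 0.081, 0.001]
wrist_force: [0.5, -1.0, 9.4]
opening: 0.125
grasp_force: 60.4
```

```bash
python3 s.py
```

```text
12.55 [0.5614 0.0595 0.1467] ang 9.239718166556225 z [ 0.002  -0.0009 -1.    ] F [ 0.4851 -0.9507  9.3625] T [-0.2069  0.1078 -0.0531] 0.12509506152815394 q6 1.3056538844597447
```

{"name": "carry_out", "arguments": {"deltas": "0 0 0 0 0 0.03 1; 0 0 0 0 0 0.06 1; 0 0 0 0 0 0.06 1"}}

```text
time_s: 12.92
eef_pos: [0.5616, 0.0595, 0.1467]
eef_rot: [0.001, 0.999, 0.051, 0.001]
wrist_force: [1.2, -1.6, 8.7]
opening: 0.123
grasp_force: 60.3
```

```bash
python3 s.py
```

```text
12.925 [0.5616 0.0595 0.1467] ang 5.858362339447293 z [ 0.0026 -0.0012 -1.    ] F [ 1.1845 -1.6445  8.7202] T [-0.185  -0.006   0.3354] 0.12302789072147571 q6 1.3648443200672244
```

{"name": "carry_out", "arguments": {"deltas": "0 0 0 0 0 0.02 1; 0 0 0 0 0 0.02 1"}}

```text
time_s: 13.18
eef_pos: [0.5617, 0.0595, 0.1467]
eef_rot: [0.001, 0.999, 0.041, 0.001]
wrist_force: [1.6, -1.4, 8.4]
opening: 0.124
grasp_force: 60.6
```

```bash
python3 s.py
```

```text
13.175 [0.5617 0.0595 0.1467] ang 4.748399927204331 z [ 0.0027 -0.0013 -1.    ] F [ 1.5731 -1.3611  8.4446] T [-0.2241 -0.1095  0.6374] 0.12436187763385784 q6 1.3843769090383715
```

The torque has risen to 0.64 N m at a firm stop, about 84° from the slot bottom. I'll relax the command slightly, release and withdraw.

{"name": "carry_out", "arguments": {"deltas": "0 0 0 0 0 -0.03 1; 0 0 0 0 0 -0.03 0.7; 0 0 -0.5 0 0 -0.03 0; 0 0 -1 0 0 -0.03 0; 0 0 -1 0 0 -0.03 0; 0 0 -1 0 0 -0.03 0; 0 0 -10 0 0 -0.03 0; 0 0 -40 0 0 -0.03 0; 0 0 -90 0 0 -0.03 0; 0 0 -120 0 0 -0.03 0; 0 0 -120 0 0 -0.03 0"}}

```text
time_s: 14.55
eef_pos: [0.5623, 0.0599, 0.2693]
eef_rot: [0.001, 0.998, 0.056, 0.003]
wrist_force: [0.4, 0.4, -0.0]
opening: 0.997
grasp_force: 0.0
```

```bash
python3 s.py; python3 - <<'E'
from h import *
s=vision.camera("side")
f=lambda im,x,y:cv2.resize(im[y:y+120,x:x+100],None,fx=5,fy=5,interpolation=cv2.INTER_CUBIC)
cv2.imwrite("pics/c3.png",f(s,256,170))
for z in(.130,.136,.170):
    v=P["side"]@np.array([.5616,.0596,z,1]);print(z,(v[:2]/v[2]-[256,170])*5)
E
```

```text
14.55 [0.5623 0.0599 0.2693] ang 6.413995601923005 z [ 0.0069 -0.0008 -1.    ] F [ 0.3857  0.3754 -0.0052] T [-0.0509  0.0106  0.0349] 0.9968086227279338 q6 1.355099566870628
0.13 [253.28890007 371.73450403]
0.136 [253.17621931 361.36288699]
0.17 [252.52387731 301.31855347]
```

View pics/c3.png

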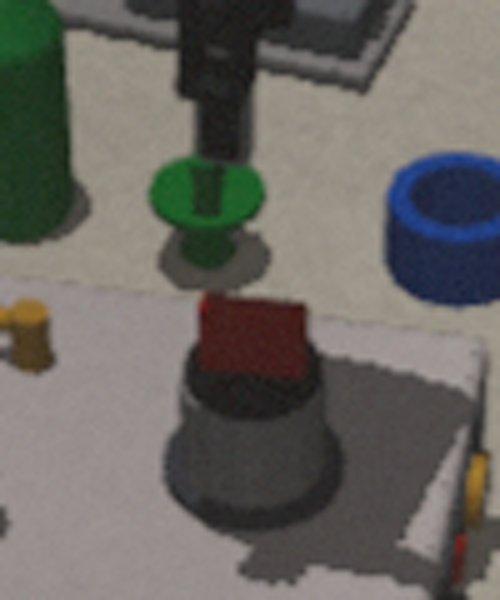

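The flange sits flat on the neck: the wing top is at crop y≈300, against 301 expected for home. The gripper is clear of it and the other things look undisturbed.

```bash
python3 -c "
from bench import ctrl; print(ctrl.hand_in())"
```

```text
the job is handed in; nothing more can be done
None
```

I screwed the red-winged plug clockwise into the filler neck to a firm stop, about 84° from the slot bottom with its flange down on the rim, let go of it and handed the job in at about 14.6 s; no verdict came back.

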